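# Change over the lens hangers in a lens drying cabinet

### The arm

A 7-joint arm with a two-finger parallel gripper is mounted at the origin on a cart in front of the work surface, level with it; the furniture and walls round the work are solid. World frame = base frame: x ahead of the robot, y to its left, z up, the work surface at z = 0. Lengths are in m, angles in rad, forces in N, time in s.
With the tool pointing down it reaches from about 0.35 to 0.9 m from the base axis. Payload 8.1 kg.
Tool frame: the origin (TCP) lies midway between the tips of the shut fingers; the grasp point (between the pads) lies arm.grasp_offset behind it (arm.grasp_offset is the distance from the TCP to the grasp point, in m); z points along the fingers, y is the line along which they close (so a half turn about z gives the same grasp; the last joint's range is limited). The gripper opens to 92 mm and grips with 3 to 60 N. Pads are 19 mm wide; open, the fingers measure 130 mm over their backs; the gripper's body (75 mm by 190 mm) begins 47 mm behind the grasp point.
Start: joints at [1.033, 0.434, 0.025, 1.573, -0.012, 1.134, -0.075], TCP at [0.263, -0.567, 0.227] pointing down, gripper open.
Joint ranges: [-2.62, 2.62], [-0.44, 2.09], [-1.27, 1.32], [0.08, 2.57], [-1.32, 4.46], [0.12, 2], [-2.74, 2.74]. Speed limits (rad/s): [2.22, 2.22, 3.01, 3.01, 3.14, 3.14, 3.14].

### API

Orientations are given as a rotation vector (axis times angle).
In Python, from cell import observe, imaging, arm gives the robot as it stands.
- The arm moves only by the tool apply_moves, never from a script. Its argument "commands" is a list of rows, each a list of 5 numbers: the opening in per cent of the stroke, from 0 (shut) to 100 (fully open), then the shift along the world's x, y, z in units of 0.06 m (1.0 is 0.06 m), then the turn about the world's z in units of 0.5 rad (1.0 is 0.5 rad). A call has 1 to 12 rows; each row shifts and turns the commanded pose from where the row before left it; what a row does not reach is not made up. A row lasts 1/8 s, in which the tool goes at most 62.5 mm and 10.7 degrees, less where a joint would pass 70% of its speed; a pose out of reach is approached as far as the arm can. A call with a number of a shift or a turn outside -1 to 1 is refused whole. A call with a gripper value outside its range is refused whole. The fingers move at their own pace and stop on an object; "newtons" is the grip in N (left out, the last holds). Time passes only in rows, so rows that do not move let the fingers close. It gives the time, the measured TCP pose, the force, the opening and the grip force at its end, in the units of the state.
- observe(): the state, without advancing time (a new reading comes with each control period).
- imaging.get_image(name): name is "scene" or "top" or "wrist"; returns (picture, depth): 420x560x3 uint8, red, green, blue; 420x560 float32, m along the optical axis (not along the pixel's ray), 0 where there is no reading.
- imaging.camera_params(name): a dict with "camera_matrix" (3x3 intrinsics, pixels), "origin" and "rotation" of the camera in the world; the wrist camera has in their place "tool_from_camera" (4x4, takes a point from camera to tool coordinates, whose origin is the TCP and whose axes are the flange's). Camera axes: x right, y up, looking along -z (the intrinsics and any distortion apply to the point x, -y, -z); pixel columns grow to the right and rows downward; lengths in m; the calibration is good to about 2 mm. A picture is of the moment at which its call begins: read the wrist's pose just before it. camera_params takes no time and is no camera call.
- arm.sign_off(): hands the job in; it is judged then, once.
The state is a dict: "clock": time; "joints": joint angles; "dq": joint speeds; "joint_efforts": joint torques, N m; "position": TCP position; "ee_rot": TCP orientation; "force": force on the tool from outside, world axes, zero at the start; "ft_torque": the same for the moment, N m; "width": opening from 0.0 (shut) to 1.0 (fully open); "gripper_force": force on a finger pad.
Only numpy, scipy, OpenCV 4.12 (cv2) and the standard library are available. Lean on these libraries where they do the work, as an engineer would, in place of code of your own. Each camera call takes 0.05 s, during which the arm holds its last target. There are 200 camera calls.

### The job

Press the lever at the right-hand end of the lens drying cabinet fully down so that the amber hood swings up and stays open by itself, then slide the two dry lenses on their hangers out of the open left-hand end of the rail and stand them upright in the green tray. After that, bring in every hanger waiting on the bench to the left: enter its white gliders into the open end of the rail and slide it along, so that these hangers end up touching one another in a row that starts at the closed end. Last, lift the lever so that the hood falls fully shut over them; do not disturb the dropper bottle.

Things in the scene. Friction and masses are not known exactly. Their poses are not given: they have to be found in the camera images.
- cabinet: Fixed white lens drying cabinet. Origin: centre of underside; x to its back, y to its left, z up (also axes of the rail and lever points). Base 200 (x) x 232 (y -120 to +112) x 32 mm high. Over it, along y at x=0, an aluminium C rail, slot underneath: outside 41 wide, z 128.5 to 150.5 mm; held from behind by a heater panel (x 61 to 75, z to 155); free in front, above and below.
- rail_stop (a point): Closed (right) end of the rail: cabinet [0,-90,131.5] mm, at the level of its lip tops. Inside 35 mm wide, 16 high over the lips; slot 12 wide. A hanger at the closed end has its origin at y +25 mm from this point, z -86.5 (45 above the worktop); the next ones follow at 50 mm pitch, gliders touching. Play: 3 mm to each side in x, 5 mm upward.
- rail_mouth (a point): Open (left) end of the straight rail: cabinet [0,+75,131.5] mm; a flared lip goes on to y = +92. The only way in or out for a hanger, moving along y.
- hood (a joint): Hinge of the clear amber hood (182 x 222 x 196 mm, four walls, top open but for two stays, hinged along y at the cabinet's back): 0 shut, 1.9 rad open, tilted back. Linked to the lever, it turns 2.375 times as far. Past about 1.0 rad its weight takes it to the open stop, where it stays; below that it falls shut. Open, it leaves the rail free from above, in front and at both ends.
- hood_lever (a joint): Hinge of the steel hood lever at the right-hand (-y) end: 0 = up (hood shut), 0.8 rad = pressed fully down (hood open). Pressing or lifting takes about 5 to 12 N at the knob.
- lever_pivot (a point): Point on the lever's axis (along cabinet y) at the middle of the knob's width: cabinet [60,-170,95] mm.
- lever_knob (a point): Centre of the lever's black knob: cylinder 20 mm across, 30 mm long along cabinet y, 125 mm from lever_pivot on the robot's side: 0.48 rad above the pivot's level with the lever at 0, 0.32 rad below it when down. Free all round from above, the arm joins its left end; press it down with closed fingertips, or pinch it across its 20 mm, fingers before and behind it.
- tray: Loose green job tray, 196 (x) x 336 (y) x 45 mm, 0.4 kg, in front of the cabinet; origin at the centre of its underside, floor 3 mm up, inside 178 x 318 mm.
- hanger_1: Hanger with a freshly coated lens, like dry_a; stands on the bench left of the tray, yaw within 0.25 rad of 0; may be absent. All: a neck (6 mm in x, 26 in y) rises through the rail's slot to two white glider rods that run inside the rail: along y, 50 mm long with round ends, together 29 mm wide in x, 11 mm high, centred at x 0, y 0, z 92.
- hanger_2: As hanger_1; may be absent. All hangers: the blue grip tab at the top, above the rail, is 8 (x) x 34 (y) x 42 mm, z 118 to 160, centred at x 0, y 0: pinch it across x from above, fingertips not below z 122.
- hanger_3: As hanger_1; may be absent.
- bottle: Bystander: loose green dropper bottle, 36 mm in diameter, 120 mm tall, standing at the left of the cabinet; origin at the centre of its underside. Leave it alone.
- dry_a: Hanger with a dry lens, the one nearer the closed end of the rail at the start. All hangers are alike: rigid, 0.09 to 0.15 kg, 160 mm tall. Origin: centre of the foot's underside, z up. Foot 52 (x) x 42 (y) x 6 mm, stands by itself; above it a 50 mm lens facing y (z 6 to 60); then a steel C: lower arm z 66 to 72, upright at x -41 to -35, upper arm z 118 to 124, which passes in front of the rail.
- dry_b: Hanger with the other dry lens of the pair, like dry_a; at the start in the rail between dry_a and the open end.

How it is judged:
By the outcome, as a careful person would: the job done as asked, in the order asked, and still so for the second after the job is handed in, with the robot touching nothing.
Of hanger_1, hanger_2, hanger_3 only 2 to 3 are there at a start; the rules pass over those that are not, and their reading is None.
At some moment in a run one of tray, hanger_1, hanger_2, hanger_3 may be knocked a few centimetres aside while the robot is not near it.
Once in a run the grip may slacken for a moment while it holds something.
It also fails if it takes over 200 s, if anything falls off the work surface, if the arm or the gripper's body presses on something with over 40 N, if the wrist force passes 120 N, or if a joint passes its speed limit or range.

## Working session

There is one attempt and no reset: what is moved stays moved. The work goes in short steps, Python scripts to look and compute and a tool call to move; the robot and the scene stay as the last step left them, time stands still between calls to the robot, and variables do not carry over. Pictures are saved under pics/ and viewed, at most 14 in all, crops included, and the job is handed in when it is done.

Besides the shell and the picture viewer there is one more tool, called after "Emit:" by a JSON object that holds its "name" and its "arguments". apply_moves: Moves the arm, as the interface text tells. Its arguments: {"type":"object","properties":{"commands":{"type":"array"},"newtons":{"type":"number"}},"required":["commands"]}

```bash
ls; mkdir -p pics; cat > h.py <<'E'
import numpy as np, cv2
from cell import observe, imaging, arm
from scipy.spatial.transform import Rotation as R
def grab(n):
    s=observe(); im,d=imaging.get_image(n); p=imaging.camera_params(n)
    K=np.array(p["camera_matrix"])
    if n=="wrist":
        T=np.array(p["tool_from_camera"]); Rt=R.from_rotvec(s["ee_rot"]).as_matrix()
        Rc=Rt@T[:3,:3]; o=Rt@T[:3,3]+np.array(s["position"])
    else: o=np.array(p["origin"]); Rc=np.array(p["rotation"])
    if Rc.shape!=(3,3): Rc=R.from_rotvec(Rc).as_matrix() if Rc.size==3 else Rc
    return im,d,K,o,Rc,p
def cloud(d,K,o,Rc):
    v,u=np.mgrid[:d.shape[0],:d.shape[1]]
    c=np.stack([(u-K[0,2])/K[0,0]*d,-(v-K[1,2])/K[1,1]*d,-d],-1)
    return c@Rc.T+o
def save(n,im): cv2.imwrite(f"pics/{n}.png",im[:,:,::-1])
E
python3 - <<'E'
from h import *
s=observe();print(s)
print(arm.grasp_offset)
for n in("scene","top"):
    im,d,K,o,Rc,p=grab(n); save(n+"0",im); print(n,p,(d>0).mean())
    P=cloud(d,K,o,Rc); np.savez(f"{n}0.npz",im=im,P=P,d=d)
print(imaging.camera_params("wrist"))
E
```

```text
pics
{'clock': 0.0, 'joints': array([ 1.03342432,  0.43521202,  0.02496048,  1.57407247, -0.01160922,
        1.13405752, -0.07509016]), 'dq': array([-0.00084413,  0.00013177,  0.00072502, -0.00052854,  0.00012509,
        0.00150509,  0.0002696 ]), 'joint_efforts': array([ 7.08378211e-04, -6.67844439e+01,  9.85503606e-01, -3.14454317e+01,
       -6.04390120e-02,  4.30481869e-02,  1.52814414e-04]), 'position': array([ 0.26298949, -0.5664009 ,  0.22596119]), 'ee_rot': array([-3.06617456e+00, -6.77161248e-01,  7.42567073e-04]), 'force': array([ 0.20798877, -0.44729823, -0.02346895]), 'ft_torque': array([-0.00937432, -0.00834657,  0.00632187]), 'gripper_force': 0.0, 'width': 1.0013601293288745}
0.0188
scene {'camera_matrix': array([[518.48194257,   0.        , 274.16853571],
       [  0.        , 518.48194257, 209.55655122],
       [  0.        ,   0.        ,   1.        ]]), 'origin': array([0.00733292, 0.27751272, 0.94191114]), 'rotation': array([ 0.40651992, -0.66542333, -1.93688336])} 0.9960459183673469
top {'camera_matrix': array([[478.9248126 ,   0.        , 290.68606618],
       [  0.        , 478.9248126 , 206.66433671],
       [  0.        ,   0.        ,   1.        ]]), 'origin': array([0.52763611, 0.00389046, 1.15021387]), 'rotation': array([ 0.04479265, -0.04461193, -1.59768534])} 0.9961224489795918
{'camera_matrix': array([[335.16040505,   0.        , 275.47755705],
       [  0.        , 335.16040505, 207.22664901],
       [  0.        ,   0.        ,   1.        ]]), 'tool_from_camera': array([[-9.22990142e-04,  9.57644814e-01,  2.87950618e-01,
         7.75148493e-02],
       [ 9.99998895e-01,  1.21936242e-03, -8.49892178e-04,
        -3.29739553e-04],
       [-1.16501100e-03,  2.87949516e-01, -9.57644882e-01,
        -1.57529742e-01],
       [ 0.00000000e+00,  0.00000000e+00,  0.00000000e+00,
         1.00000000e+00]])}
```

View pics/scene0.png

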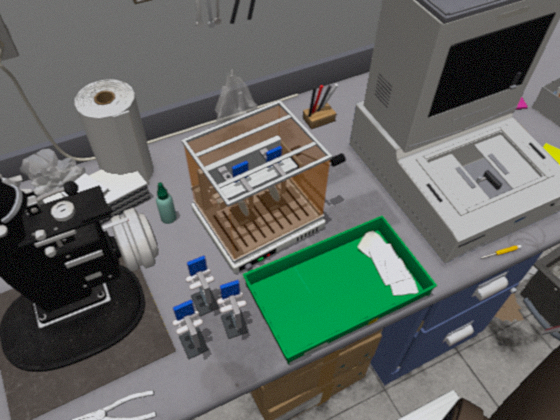

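View pics/top0.png

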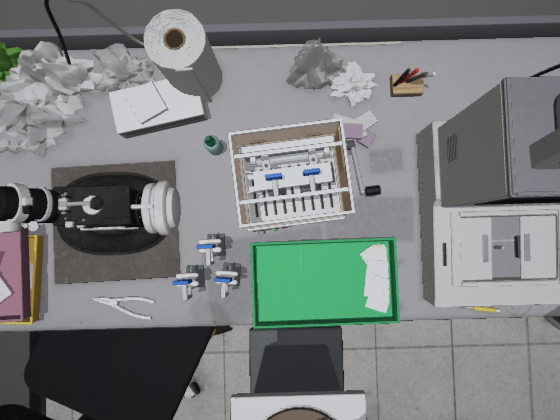

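The scene view shows three fresh hangers (tabs at about (197,265), (184,312), (231,290)), the dry pair under the shut amber hood, and the knob at (337,160). In the top view the tabs are at (208,247), (186,281), (226,280), the knob at (373,190), the bottle at (213,145), and the tray spans 250–398 × 238–327 with papers at its right end.

```bash
cat >> h.py <<'E'
def tabs(im,P,zmin=.1,amin=25):
    hsv=cv2.cvtColor(im,cv2.COLOR_RGB2HSV)
    m=((hsv[...,0]>100)&(hsv[...,0]<125)&(hsv[...,1]>150)&(hsv[...,2]>70)&(P[...,2]>zmin)).astype(np.uint8)
    n,l,st,c=cv2.connectedComponentsWithStats(m)
    out=[]
    for i in range(1,n):
        if st[i,4]<amin: continue
        q=P[l==i]; t=q[q[:,2]>np.percentile(q[:,2],90)-.006]
        r=cv2.minAreaRect((t[:,:2]*1000).astype(np.float32))
        x=t[:,:2]-t[:,:2].mean(0); w,V=np.linalg.eigh(x.T@x); a=np.arctan2(V[1,1],V[0,1])
        yaw=(a-np.pi/2+np.pi/2)%np.pi-np.pi/2
        out.append((np.round(np.r_[np.array(r[0])/1000,t[:,2].mean()],4),np.round(np.array(r[1]),0),round(yaw,3),len(t),c[i].astype(int)))
    return out
E
python3 - <<'E'
from h import *
for n in("scene","top"):
    z=np.load(n+"0.npz");im,P=z["im"],z["P"];print(n)
    for t in tabs(im,P):print(*t)
    hsv=cv2.cvtColor(im,cv2.COLOR_RGB2HSV)
    g=(hsv[...,0]>50)&(hsv[...,0]<75)&(hsv[...,1]>180)
    rim=P[g&(P[...,2]>.035)&(P[...,2]<.055)]
    r=cv2.minAreaRect((rim[:,:2]*1000).astype(np.float32));print("tray",r,rim[:,2].mean())
    b=(hsv[...,0]>70)&(hsv[...,0]<100)&(hsv[...,1]>80)&(P[...,2]>.02)
    nn,l,st,c=cv2.connectedComponentsWithStats(b.astype(np.uint8))
    for i in range(1,nn):
        if st[i,4]>40:print("bottle?",c[i],P[l==i].mean(0),P[l==i].min(0),P[l==i].max(0))
z=np.load("top0.npz");im,P=z["im"],z["P"]
# knob
w=(slice(178,200),slice(358,388))
k=(im[w].max(-1)<60)&(P[w][...,2]>.1)
q=P[w][k];print("knob",q.min(0),q.max(0),q.mean(0),len(q))
# rail band in z
for lo,hi in((.145,.155),(.12,.165),(.025,.04),(.19,.24)):
    m=(P[...,2]>lo)&(P[...,2]<hi)&(P[...,0]>.5)&(P[...,0]<.75)&(P[...,1]>-.15)&(P[...,1]<.2)
    if hi==.155: m&=(im.min(-1)>120)
    m=m.astype(np.uint8)
    nn,l,st,c=cv2.connectedComponentsWithStats(m)
    for i in range(1,nn):
        if st[i,4]>150:
            r=cv2.minAreaRect((P[l==i][:,:2]*1000).astype(np.float32));print(lo,hi,st[i],r,P[l==i][:,2].mean())
c=im[110:250,205:400];save("c0",cv2.resize(c,None,fx=4,fy=4,interpolation=cv2.INTER_CUBIC))
E
```

```text
scene
[0.3386 0.122  0.2134] [ 27. 731.] 1.107 70 [273 152]
[0.3331 0.1615 0.213 ] [ 29. 691.] 1.202 77 [239 167]
[0.5062 0.183  0.1585] [ 9. 31.] 0.047 86 [196 264]
[0.2271 0.2195 0.1673] [ 31. 453.] 1.27 92 [229 288]
[0.434  0.2339 0.1587] [32.  9.] 0.027 96 [183 309]
tray ((414.12200927734375, -70.03964233398438), (196.4977569580078, 334.2613830566406), 0.6334584355354309) 0.042807958058832585
bottle? [161.688 192.072] [0.73440876 0.18025679 0.09840917] [0.72804124 0.16870193 0.0787309 ] [0.74378847 0.18966838 0.12096343]
bottle? [341.78853887 275.28686327] [ 0.42453783 -0.08493352  0.04288139] [ 0.00733292 -0.2393101   0.02001477] [0.51429562 0.27751272 0.94191114]
top
[ 0.5966 -0.014   0.2277] [ 27. 140.] 1.132 42 [311 171]
[0.6437 0.0357 0.2052] [ 5. 30.] 0.129 38 [273 176]
[0.5149 0.1013 0.1819] [  7. 196.] 0.1 46 [205 246]
[0.4379 0.1492 0.1602] [31.  6.] -0.061 55 [222 279]
[0.4354 0.2338 0.1603] [ 7. 30.] 0.043 54 [180 281]
tray ((0.0, 0.0), (0.0, 0.0), 0.0) nan
bottle? [209.58823529 140.81176471] [0.73741861 0.1780866  0.10340618] [0.72925927 0.16994302 0.08108181] [0.7510
[... 1234 characters left out ...]
.04 [244 173  27  27 217] ((644.9012451171875, 81.16891479492188), (61.84862518310547, 55.34334182739258), 5.65617561340332) 0.0343407785355735
0.025 0.04 [ 248  192   93   31 1779] ((589.6446533203125, -4.1219482421875), (45.78636932373047, 213.62791442871094), 5.7066168785095215) 0.034476929110983434
0.025 0.04 [247 216  98  18 264] ((546.9635009765625, -8.015365600585938), (16.06385040283203, 228.08766174316406), 5.492245674133301) 0.03037432869184939
0.19 0.24 [ 228  118  127  110 2988] ((646.8174438476562, 1.6418304443359375), (186.4023895263672, 224.5053253173828), 5.792343616485596) 0.22705644631657548<stdin>:8: RuntimeWarning: Mean of empty slice.
  ret = ret.dtype.type(ret / rcount)
```

View pics/c0.png

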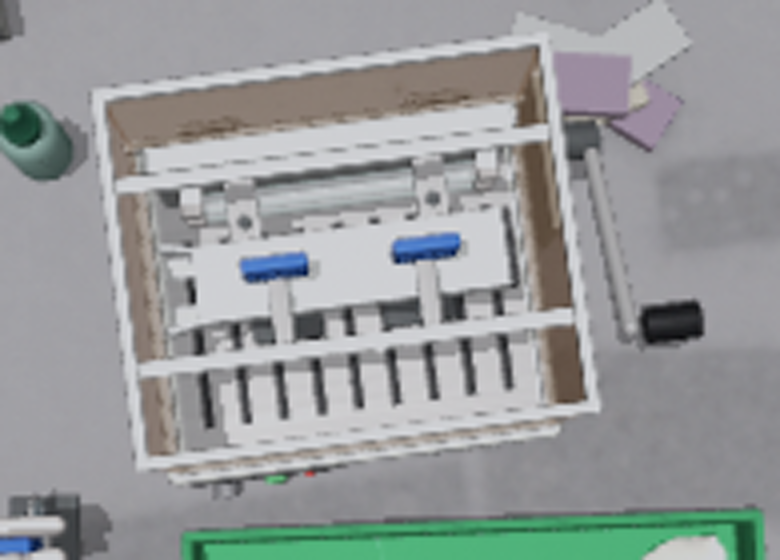

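The crop shows the lever at right with the knob at about (670,320), tabs at (275,266) and (425,247), and cabinet yaw about +0.10. This gives a cabinet origin of about (0.6467, 0.006). First I'll press the lever.

Emit:
{"name": "apply_moves", "arguments": {"commands": [[0,0.1,0.9,0.2,0.35],[0,0.1,0.9,0.2,0.35],[0,0.1,0.9,0.2,0.35],[0,0.1,0.9,0.2,0.35],[0,0.1,0.9,0.2,0.35],[0,0.1,0.9,0.2,0.35],[0,0.1,0.9,0.2,0.35],[0,1,0.06,-0.2,0],[0,1,0.06,-0.2,0],[0,1,0.06,-0.2,0],[0,1,0.06,-0.2,0],[0,1,0.06,-0.2,0]], "newtons": 30}}

```text
clock: 1.6
position: [0.6069, -0.1709, 0.2497]
ee_rot: [-2.121, -2.317, 0.001]
force: [-0.3, -0.6, 0.7]
width: 0.002
gripper_force: 0.0
```

Emit:
{"name": "apply_moves", "arguments": {"commands": [[0,0,0,-0.6,0.02],[0,0,0,-0.6,0],[0,0,0,-0.3,0],[0,0,0,-0.2,0],[0,0,0,-0.2,0],[0,0,0,-0.2,0],[0,0,0,-0.2,0],[0,0,0,-0.2,0],[0,0,0,-0.2,0],[0,0,0,-0.2,0],[0,0,0,-0.2,0]]}}

```text
clock: 2.98
position: [0.6065, -0.1709, 0.0651]
ee_rot: [2.108, 2.327, 0.002]
force: [-7.9, 1.0, 56.1]
width: 0.004
gripper_force: 32.4
```

Emit:
{"name": "apply_moves", "arguments": {"commands": [[0,0,0,0,0]]}}

```text
clock: 3.1
position: [0.6065, -0.1709, 0.0659]
ee_rot: [2.107, 2.327, 0.002]
force: [-2.6, 0.1, 7.7]
width: 0.008
gripper_force: 4.0
```

Emit:
{"name": "apply_moves", "arguments": {"commands": [[0,0,0,1,0],[0,0,0,1,0],[0,0,0,1,0],[100,0.2,0.5,1,0],[100,0.2,0.8,0,0],[100,0.2,0.8,0,0],[100,0.05,0.8,0,0],[100,0,0,0,0],[100,0,0,0,0]]}}

```text
clock: 4.22
position: [0.6437, 0.0004, 0.2998]
ee_rot: [2.108, 2.328, 0.0]
force: [0.8, -0.2, -1.0]
width: 0.612
gripper_force: 0.0
```

```bash
python3 - <<'E'
from h import *
s=observe();print(s["clock"],s["position"],s["ee_rot"],s["width"])
im,d,K,o,Rc,p=grab("wrist");P=cloud(d,K,o,Rc);save("w1",im);np.savez("w1.npz",im=im,P=P)
for t in tabs(im,P):print(*t)
im2,d,K,o,Rc,p=grab("scene");save("s1",np.hstack([cv2.resize(im,(400,300)),cv2.resize(im2,(400,300))]))
P=cloud(d,K,o,Rc)
for t in tabs(im2,P):print(*t)
E
```

```text
4.225 [6.43685568e-01 3.52500197e-04 2.99809642e-01] [2.10799600e+00 2.32812857e+00 8.29461847e-05] 0.6121377534102063
[0.437  0.1359 0.1591] [8. 5.] -1.444 71 [30  3]
[0.6432 0.0502 0.2049] [ 8. 57.] 0.108 432 [282 160]
[0.6471 0.0117 0.2051] [  8. 135.] 0.11 349 [282 248]
[0.339  0.1207 0.2148] [ 25. 733.] 1.108 64 [273 155]
[0.3324 0.1619 0.222 ] [ 29. 689.] 1.204 79 [239 170]
[0.2616 0.2373 0.1858] [ 31. 514.] 1.381 87 [196 264]
[0.2272 0.2196 0.1669] [ 32. 454.] 1.271 95 [229 288]
[0.2242 0.2633 0.1809] [ 32. 434.] 1.467 104 [183 309]
```

View pics/s1.png

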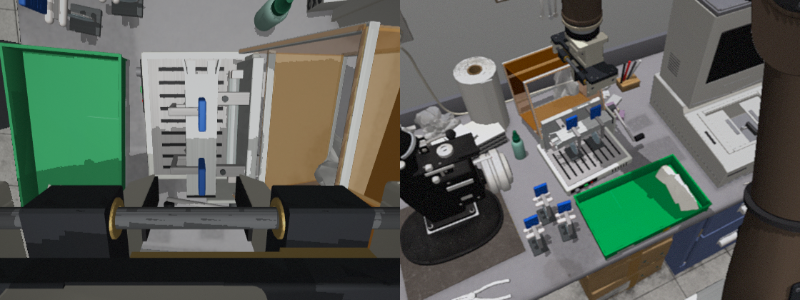

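The left (wrist) half shows both dry tabs on the rail axis. The right half shows the hood open, tilted back, with all three hangers and the tray where they were. I'll make the tab estimate robust to stray depth points.

```bash
sed -i 's/q=P\[l==i\]; t=/q=P[l==i]; q=q[np.abs(q-np.median(q,0)).max(1)<.03]; t=/' h.py
python3 - <<'E'
from h import *
z=np.load("w1.npz")
for t in tabs(z["im"],z["P"]):print(*t)
P=z["P"];im=z["im"]
m=(abs(P[...,2]-.1505)<.002)&(P[...,0]>.6)&(P[...,0]<.69)&(P[...,1]>-.05)&(P[...,1]<.13)
q=P[m];print(len(q))
for y in np.arange(.0,.11,.01):
    a=q[abs(q[:,1]-y)<.004]
    if len(a)>10:print(round(y,2),np.percentile(a[:,0],[2,98]).round(4),len(a))
E
```

```text
[0.437  0.1359 0.1591] [8. 5.] -1.444 71 [30  3]
[0.6449 0.038  0.2043] [ 7. 33.] 0.102 431 [282 160]
[ 0.6526 -0.0385  0.2044] [ 7. 33.] 0.095 348 [282 248]
5325
0.0 [0.629  0.6689] 348
0.01 [0.628  0.6681] 311
0.02 [0.6271 0.6668] 289
0.03 [0.6278 0.6658] 182
0.04 [0.625  0.6651] 223
0.05 [0.6238 0.678 ] 382
0.06 [0.623  0.6777] 454
0.07 [0.6223 0.6615] 425
0.08 [0.6201 0.6612] 281
0.09 [0.6165 0.6623] 71
0.1 [0.6601 0.6628] 18
```

Emit:
{"name": "apply_moves", "arguments": {"commands": [[100,0.02,0.62,0,0],[100,0,0,-0.8,0],[100,0,0,-0.8,0],[100,0,0,-0.4,0],[100,0,0,-0.15,0],[20,0,0,0,0],[0,0,0,0,0],[0,0,0,0,0],[0,0,0,0,0],[0,0,0,0,0],[0,0,0,0,0]], "newtons": 30}}

```text
clock: 5.7
position: [0.6445, 0.0379, 0.1708]
ee_rot: [2.109, 2.328, 0.0]
force: [0.3, 0.4, -0.4]
width: 0.398
gripper_force: 0.0
```

Emit:
{"name": "apply_moves", "arguments": {"commands": [[0,0,0,0,0],[0,0,0,0,0],[0,0,0,0,0],[0,0,0,0,0],[0,0,0,0,0],[0,0,0,0,0],[0,0,0,0.03,0]]}}

```text
clock: 6.58
position: [0.6442, 0.0378, 0.1724]
ee_rot: [-2.109, -2.328, 0.001]
force: [-0.4, -0.2, -1.2]
width: 0.086
gripper_force: 30.0
```

Emit:
{"name": "apply_moves", "arguments": {"commands": [[0,-0.02,0.2,0,0],[0,-0.033,0.33,0,0],[0,-0.033,0.33,0,0],[0,-0.033,0.33,0,0],[0,-0.033,0.33,0,0],[0,-0.033,0.33,0,0],[0,-0.01,0.1,0,0]]}}

```text
clock: 7.45
position: [0.6323, 0.1572, 0.1727]
ee_rot: [-2.106, -2.331, -0.001]
force: [0.4, -0.3, -2.7]
width: 0.088
gripper_force: 30.0
```

Emit:
{"name": "apply_moves", "arguments": {"commands": [[0,0,0,0.5,0],[0,0,0,0.9,0],[0,0,0,0.6,0],[0,-0.8,-0.3,0,0],[0,-0.9,-0.4,0,0],[0,-0.9,-0.6,0,-0.1],[0,-0.9,-0.65,0,-0.1],[0,0,0,0,0]]}}

```text
clock: 8.45
position: [0.4247, 0.0381, 0.2926]
ee_rot: [2.227, 2.213, -0.005]
force: [0.0, 0.5, -0.2]
width: 0.086
gripper_force: 30.0
```

```bash
cat >> h.py <<'E'
def tray():
    im,d,K,o,Rc,p=grab("scene");P=cloud(d,K,o,Rc)
    hsv=cv2.cvtColor(im,cv2.COLOR_RGB2HSV)
    g=(hsv[...,0]>50)&(hsv[...,0]<75)&(hsv[...,1]>180)
    rim=P[g&(P[...,2]>.035)&(P[...,2]<.055)&(P[...,0]>.2)]
    print("tray",cv2.minAreaRect((rim[:,:2]*1000).astype(np.float32)),np.percentile(rim,[1,99],axis=0)[:,:2].round(3))
    for t in tabs(im,P):print(*t)
    return im
E
python3 - <<'E'
from h import *
s=observe();print(s["clock"],s["position"],s["ee_rot"],s["width"],s["gripper_force"])
tray()
E
```

```text
8.45 [0.42465894 0.03813982 0.29258487] [ 2.22742997  2.21286137 -0.0049501 ] 0.08610633787999927 29.999020099639893
tray ((378.7401123046875, -99.51597595214844), (196.23843383789062, 335.56390380859375), 0.7879505157470703) [[ 0.28  -0.266]
 [ 0.477  0.068]]
[0.4206 0.049  0.3121] [7. 3.] -0.003 13 [286 220]
[0.506  0.1831 0.1587] [ 9. 31.] 0.041 82 [196 264]
[0.4359 0.1484 0.1587] [33.  8.] -0.093 89 [229 288]
[0.4337 0.2337 0.1589] [ 9. 32.] 0.041 92 [183 309]
```

Emit:
{"name": "apply_moves", "arguments": {"commands": [[0,-0.4,-0.38,0,0],[0,0,0,-0.9,0],[0,0,0,-0.9,0],[0,0,0,-0.6,0],[0,0,0,-0.2,0],[0,0,0,-0.06,0],[0,0,0,-0.04,0],[0,0,0,0,0]]}}

```text
clock: 9.5
position: [0.4049, 0.0189, 0.1314]
ee_rot: [2.222, 2.219, 0.002]
force: [0.4, 0.2, -0.1]
width: 0.087
gripper_force: 30.0
```

Emit:
{"name": "apply_moves", "arguments": {"commands": [[0,0,0,-0.02,0],[0,0,0,-0.02,0],[0,0,0,0,0]]}}

```text
clock: 9.88
position: [0.4045, 0.0187, 0.1286]
ee_rot: [2.222, 2.219, 0.001]
force: [-1.2, -0.3, 5.2]
width: 0.085
gripper_force: 30.0
```

Emit:
{"name": "apply_moves", "arguments": {"commands": [[45,0,0,0,0],[45,0,0,0,0],[45,0,0,0,0],[45,0,0,0,0],[45,0,0,0.5,0],[45,0,0,0.9,0],[45,0,0,0.9,0],[45,1,-0.2,0,0.1],[45,1,-0.2,0,0.1],[45,1,-0.2,0,0],[45,1,-0.2,0,0],[45,0.12,-0.16,0,0]]}}

```text
clock: 11.38
position: [0.6538, -0.0395, 0.2639]
ee_rot: [-2.109, -2.326, 0.001]
force: [-0.1, 0.4, 0.5]
width: 0.45
gripper_force: 0.0
```

```bash
python3 - <<'E'
from h import *
s=observe();print(s["clock"],s["position"],s["ee_rot"],s["width"],s["gripper_force"])
im=tray()
im2,d,K,o,Rc,p=grab("wrist");P=cloud(d,K,o,Rc)
for t in tabs(im2,P):print(*t)
save("s2",np.hstack([cv2.resize(im2,(400,300)),cv2.resize(im,(400,300))]))
E
```

```text
11.375 [ 0.65384654 -0.03953126  0.26389674] [-2.10864845e+00 -2.32636324e+00  5.38620883e-04] 0.45020171122619124 0.0
tray ((378.7804870605469, -98.77487182617188), (195.737060546875, 334.072265625), 0.9243046045303345) [[ 0.28  -0.266]
 [ 0.477  0.068]]
[ 0.6508 -0.04    0.2029] [10. 32.] 0.083 66 [273 155]
[0.5066 0.183  0.1588] [ 9. 31.] 0.019 83 [196 264]
[0.4034 0.0152 0.1618] [32.  9.] -0.013 91 [306 273]
[0.4362 0.1484 0.1586] [32.  7.] -0.098 91 [229 288]
[0.4334 0.2339 0.1591] [32.  8.] 0.001 93 [183 309]
[ 0.6528 -0.0382  0.2043] [ 8. 33.] 0.106 524 [276 214]
```

View pics/s2.png

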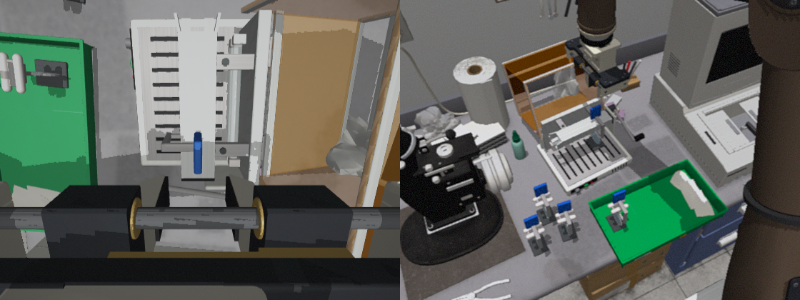

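dry_b stands upright in the tray, which was knocked aside and allowed for. The last tab, dry_a, is directly below the fingers.

Emit:
{"name": "apply_moves", "arguments": {"commands": [[45,-0.02,0.02,-0.8,0],[45,0,0,-0.5,0],[45,0,0,-0.24,0],[0,0,0,0,0],[0,0,0,0,0],[0,0,0,0,0],[0,0,0,0,0],[0,0,0,0,0],[0,0,0,0,0],[0,0,0,0,0],[0,0,0,0,0],[0,0,0,0.03,0]]}}

```text
clock: 12.98
position: [0.6502, -0.0376, 0.1754]
ee_rot: [2.109, 2.328, 0.0]
force: [3.0, 1.0, -2.5]
width: 0.085
gripper_force: 30.0
```

Emit:
{"name": "apply_moves", "arguments": {"commands": [[0,-0.02,0.2,0,0],[0,-0.033,0.33,0,0],[0,-0.04,0.4,0,0],[0,-0.04,0.4,0,0],[0,-0.04,0.4,0,0],[0,-0.04,0.4,0,0],[0,-0.04,0.4,0,0],[0,-0.04,0.4,0,0],[0,-0.033,0.3,0,0],[0,0,0,0,0]]}}

```text
clock: 14.22
position: [0.6293, 0.159, 0.1754]
ee_rot: [-2.104, -2.332, -0.0]
force: [0.7, 0.7, -0.6]
width: 0.084
gripper_force: 30.0
```

Emit:
{"name": "apply_moves", "arguments": {"commands": [[0,0,0,0.5,0],[0,0,0,0.9,0],[0,0,0,0.9,0],[0,-0.6,-0.5,0,0],[0,-0.6,-0.8,0,0],[0,-0.65,-0.8,0,-0.1],[0,-0.65,-0.8,0,-0.1],[0,-0.65,-0.75,0,0],[0,-0.65,0,0,0],[0,0,0,0,0]]}}

```text
clock: 15.48
position: [0.3998, -0.0643, 0.3138]
ee_rot: [2.226, 2.216, -0.002]
force: [1.0, 0.1, -1.3]
width: 0.086
gripper_force: 30.0
```

```bash
python3 - <<'E'
from h import *
s=observe();print(s["clock"],s["position"],s["ee_rot"],s["width"],s["gripper_force"])
tray()
E
```

```text
15.475 [ 0.39984582 -0.06428655  0.31379938] [ 2.22624189  2.21557745 -0.00225771] 0.08602274596013665 29.998621344566345
tray ((378.48638916015625, -99.20941162109375), (195.60736083984375, 334.9559631347656), 0.8223924040794373) [[ 0.279 -0.265]
 [ 0.477  0.068]]
[ 0.397  -0.0525  0.3385] [6. 4.] -1.299 20 [354 200]
[0.5064 0.1829 0.1585] [32.  9.] 0.003 82 [196 264]
[0.4027 0.0153 0.1615] [10. 32.] 0.017 92 [306 273]
[0.4363 0.1486 0.1587] [32.  9.] -0.092 94 [229 288]
[0.434  0.2337 0.1585] [ 9. 32.] 0.045 100 [183 309]
```

Emit:
{"name": "apply_moves", "arguments": {"commands": [[0,0,0,-0.8,0],[0,0,0,-0.9,0],[0,0,0,-0.8,0],[0,0,0,-0.3,0],[0,0,0,-0.15,0],[0,0,0,-0.03,0],[0,0,0,-0.03,0],[0,0,0,-0.02,0],[0,0,0,0,0]]}}

```text
clock: 16.65
position: [0.4031, -0.0629, 0.1323]
ee_rot: [2.222, 2.219, 0.001]
force: [0.5, 0.1, 0.8]
width: 0.087
gripper_force: 30.0
```

Emit:
{"name": "apply_moves", "arguments": {"commands": [[0,0,0,-0.02,0],[0,0,0,-0.02,0],[0,0,0,0,0]]}}

```text
clock: 17.02
position: [0.4038, -0.0628, 0.1318]
ee_rot: [2.22, 2.218, 0.002]
force: [-8.2, 0.7, 34.5]
width: 0.086
gripper_force: 30.1
```

Emit:
{"name": "apply_moves", "arguments": {"commands": [[45,0,0,0,0],[45,0,0,0,0],[45,0,0,0,0],[45,0,0,0,0],[45,0,0,0.5,0],[45,0,0,0.9,0],[45,0,0,0.7,0],[45,0.34,0.8,0,0],[45,0.34,0.8,0,0],[45,0.34,0.8,0,0],[45,0.34,0.8,0,0],[45,0.34,0.9,0,0]]}}

```text
clock: 18.52
position: [0.5052, 0.1841, 0.2551]
ee_rot: [2.224, 2.218, -0.001]
force: [2.0, -0.0, 0.8]
width: 0.451
gripper_force: 0.0
```

```bash
python3 - <<'E'
from h import *
s=observe();print(s["clock"],s["position"],s["ee_rot"],s["width"],s["gripper_force"])
im=tray()
im2,d,K,o,Rc,p=grab("wrist");P=cloud(d,K,o,Rc)
for t in tabs(im2,P):print(*t)
save("s3",np.hstack([cv2.resize(im2,(400,300)),cv2.resize(im,(400,300))]))
E
```

```text
18.525 [0.50523739 0.1840843  0.25508789] [ 2.22405333e+00  2.21834716e+00 -7.63941981e-04] 0.4514030712699645 0.0
tray ((378.95440673828125, -98.81141662597656), (197.40052795410156, 335.9755554199219), 1.3830046653747559) [[ 0.28  -0.265]
 [ 0.477  0.068]]
[ 0.4016 -0.0661  0.1614] [ 9. 32.] -0.012 86 [345 257]
[0.5059 0.1832 0.1583] [31.  9.] 0.007 87 [196 264]
[0.4028 0.0158 0.1615] [10. 33.] -0.003 90 [306 274]
[0.4359 0.1485 0.1586] [32.  9.] -0.078 93 [229 288]
[0.4341 0.2338 0.1585] [ 9. 32.] 0.051 102 [183 309]
[0.4352 0.2367 0.159 ] [ 8. 32.] 0.024 485 [187 151]
[0.508  0.1851 0.1594] [ 7. 33.] 0.015 372 [278 214]
[0.4387 0.1585 0.159 ] [18.  8.] -0.165 183 [198 241]
```

View pics/s3.png

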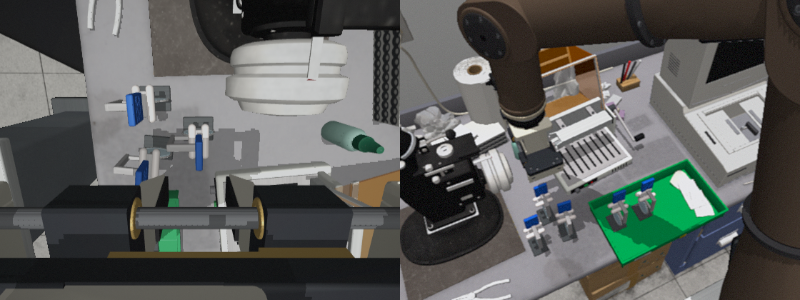

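Both dry lenses stand upright in the tray. The hanger A tab sits under the fingers at (278,214) in the full-size wrist frame. Gripping it now.

Emit:
{"name": "apply_moves", "arguments": {"commands": [[45,0.05,0.015,-0.8,0.03],[45,0,0,-0.8,0],[45,0,0,-0.4,0],[45,0,0,-0.13,0],[0,0,0,0,0],[0,0,0,0,0],[0,0,0,0,0],[0,0,0,0,0],[0,0,0,0,0],[0,0,0,0,0],[0,0,0,0,0],[0,0,0,0,0]]}}

```text
clock: 20.12
position: [0.5079, 0.1842, 0.1282]
ee_rot: [2.206, 2.236, 0.001]
force: [-0.8, -0.9, 6.3]
width: 0.085
gripper_force: 30.0
```

Emit:
{"name": "apply_moves", "arguments": {"commands": [[0,0,0,0.4,0],[0,0,0,0.4,0],[0,0.6,0,0,0.1],[0,0.7,-0.1,0,0.07],[0,0.6,-0.1,0,0],[0,0.15,-0.08,0,0],[0,0,0,0,0],[0,0,0,0,0]]}}

```text
clock: 21.12
position: [0.6292, 0.1679, 0.1756]
ee_rot: [-2.107, -2.329, 0.001]
force: [-0.6, -0.5, -0.9]
width: 0.084
gripper_force: 30.0
```

```bash
python3 - <<'E'
from h import *
s=observe();print(s["clock"],s["position"],s["ee_rot"],s["width"],s["gripper_force"])
im2,d,K,o,Rc,p=grab("wrist");P=cloud(d,K,o,Rc)
for t in tabs(im2,P):print(*t)
im,d,K,o,Rc,p=grab("scene");P=cloud(d,K,o,Rc)
for t in tabs(im,P):print(*t)
a=cv2.resize(im2,(400,300));b=cv2.resize(im[120:270,80:280],(400,300))
save("s4",np.hstack([a,b]))
E
```

```text
21.125 [0.62921777 0.16794328 0.17558328] [-2.10704147e+00 -2.32930244e+00  7.52958793e-04] 0.08421638766819708 29.999931156635284
[0.6276 0.1782 0.2063] [ 8. 16.] 0.125 646 [275 259]
[0.63   0.1542 0.2068] [7. 5.] -1.52 104 [275 323]
[ 0.4007 -0.0654  0.1615] [32.  8.] -0.011 86 [345 257]
[0.4022 0.0147 0.1614] [34. 10.] -0.022 96 [306 273]
[0.4365 0.1483 0.1583] [33.  8.] -0.076 94 [229 288]
[0.4342 0.2342 0.1583] [ 9. 31.] 0.015 103 [183 309]
```

View pics/s4.png

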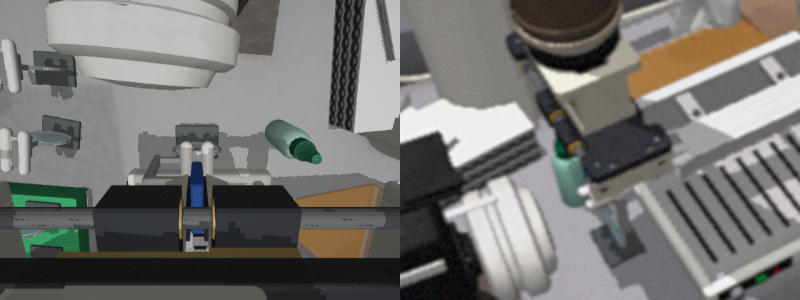

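The wrist view shows the hanger held upright with its gliders ahead of the mouth. It is aligned, so I'll slide it in while watching the forces.

Emit:
{"name": "apply_moves", "arguments": {"commands": [[0,0.05,-0.15,0,0],[0,0.025,-0.25,0,0],[0,0.025,-0.25,0,0],[0,0.025,-0.25,0,0],[0,0.025,-0.25,0,0],[0,0.025,-0.25,0,0],[0,0.025,-0.25,0,0],[0,0,0,0,0]]}}

```text
clock: 22.22
position: [0.6428, 0.0662, 0.1754]
ee_rot: [2.111, 2.326, -0.001]
force: [-0.2, 0.6, -1.4]
width: 0.084
gripper_force: 30.0
```

Emit:
{"name": "apply_moves", "arguments": {"commands": [[0,0.03,-0.3,0,0],[0,0.04,-0.4,0,0],[0,0.04,-0.4,0,0],[0,0.04,-0.4,0,0],[0,0.03,-0.3,0,0],[0,0.01,-0.1,0,0],[0,0.005,-0.05,0,0],[0,0.005,-0.05,0,0],[0,0,0,0,0]]}}

```text
clock: 23.35
position: [0.6545, -0.0512, 0.1756]
ee_rot: [-2.108, -2.329, -0.0]
force: [0.7, 0.0, -1.3]
width: 0.086
gripper_force: 30.0
```

Emit:
{"name": "apply_moves", "arguments": {"commands": [[0,0.005,-0.05,0,0],[0,0.005,-0.05,0,0],[0,0.004,-0.04,0,0],[0,0.004,-0.04,0,0],[0,0,0,0,0]]}}

```text
clock: 23.98
position: [0.6554, -0.0598, 0.1757]
ee_rot: [-2.105, -2.329, -0.004]
force: [-1.3, 6.7, -0.1]
width: 0.087
gripper_force: 30.0
```

Emit:
{"name": "apply_moves", "arguments": {"commands": [[0,0,0,-0.03,0],[0,0,0,-0.02,0],[45,0,0,0,0],[45,0,0,0,0],[45,0,0,0,0],[45,0,0,0,0],[45,0,0,0.5,0],[45,0,0,0.9,0],[45,-0.9,0.8,0,-0.1],[45,-0.9,0.9,0,-0.1],[45,-0.9,0.9,0,-0.1],[45,-0.9,0.85,0,-0.08]]}}

```text
clock: 25.48
position: [0.4736, 0.1116, 0.2568]
ee_rot: [2.321, 2.116, 0.001]
force: [-0.3, 1.4, -0.2]
width: 0.451
gripper_force: 0.0
```

```bash
python3 - <<'E'
from h import *
s=observe();print(s["clock"],s["position"],s["ee_rot"],s["width"],s["gripper_force"])
im2,d,K,o,Rc,p=grab("wrist");P=cloud(d,K,o,Rc)
for t in tabs(im2,P):print(*t)
print("scene");im=tray()
E
```

```text
25.475 [0.47360348 0.11162188 0.25679708] [2.32144353e+00 2.11595376e+00 1.16434004e-03] 0.4505008864299014 0.0
[0.4353 0.2355 0.159 ] [ 8. 34.] 0.028 622 [207  44]
[0.4378 0.1506 0.1592] [33.  8.] -0.103 455 [227 161]
scene
tray ((378.5767822265625, -99.79429626464844), (195.13644409179688, 335.4148254394531), 0.9932303428649902) [[ 0.28  -0.266]
 [ 0.476  0.068]]
[ 0.6538 -0.0594  0.2031] [10. 32.] 0.092 66 [281 151]
[ 0.402  -0.0653  0.1614] [32.  9.] -0.009 86 [345 257]
[0.4026 0.0154 0.1616] [33.  8.] -0.006 90 [306 273]
[0.4361 0.1484 0.1585] [32.  8.] -0.092 94 [229 288]
[0.434  0.2342 0.1586] [10. 31.] 0.031 95 [183 309]
```

Emit:
{"name": "apply_moves", "arguments": {"commands": [[45,-0.6,0.65,0,-0.02],[45,0,0,-0.8,0],[45,0,0,-0.8,0],[45,0,0,-0.4,0],[45,0,0,-0.14,0],[0,0,0,0,0],[0,0,0,0,0],[0,0,0,0,0],[0,0,0,0,0],[0,0,0,0,0],[0,0,0,0,0],[0,0,0,0,0]]}}

```text
clock: 27.08
position: [0.4392, 0.1494, 0.1285]
ee_rot: [2.331, 2.106, 0.001]
force: [-1.6, -0.9, 4.7]
width: 0.084
gripper_force: 30.0
```

Emit:
{"name": "apply_moves", "arguments": {"commands": [[0,0,0,0,0],[0,0,0,0,0]]}}

```text
clock: 27.32
position: [0.4393, 0.1494, 0.1286]
ee_rot: [2.33, 2.106, 0.001]
force: [-1.4, -0.4, 7.0]
width: 0.087
gripper_force: 30.0
```

Emit:
{"name": "apply_moves", "arguments": {"commands": [[0,0,0,0.4,0],[0,0,0,0.38,0],[0,0.7,0,0,0.1],[0,0.8,0.1,0,0.1],[0,0.8,0.1,0,0.1],[0,0.7,0.1,0,0.1],[0,0.25,0,0,0],[0,0,0,0,0],[0,0,0,0,0]]}}

```text
clock: 28.45
position: [0.633, 0.1674, 0.1747]
ee_rot: [-2.108, -2.329, 0.001]
force: [-0.5, -0.5, -1.1]
width: 0.086
gripper_force: 30.0
```

```bash
python3 - <<'E'
from h import *
s=observe();print(s["clock"],s["position"],s["ee_rot"],s["width"],s["gripper_force"])
im2,d,K,o,Rc,p=grab("wrist");P=cloud(d,K,o,Rc)
for t in tabs(im2,P):print(*t)
E
```

```text
28.45 [0.63301655 0.16739594 0.17470644] [-2.10799441e+00 -2.32860989e+00  1.30775415e-03] 0.08649014837988683 29.99881625175476
[0.6314 0.1777 0.205 ] [ 8. 16.] 0.11 656 [275 258]
[0.6337 0.1538 0.2056] [7. 4.] -1.464 91 [275 323]
```

Emit:
{"name": "apply_moves", "arguments": {"commands": [[0,0,-0.15,0.02,0],[0,0.025,-0.25,0,0],[0,0.025,-0.25,0,0],[0,0.025,-0.25,0,0],[0,0.025,-0.25,0,0],[0,0.025,-0.25,0,0],[0,0.025,-0.25,0,0],[0,0,0,0,0]]}}

```text
clock: 29.5
position: [0.6433, 0.0663, 0.176]
ee_rot: [2.111, 2.326, -0.001]
force: [-0.1, -0.1, -0.5]
width: 0.083
gripper_force: 30.0
```

Emit:
{"name": "apply_moves", "arguments": {"commands": [[0,0.035,-0.35,0,0],[0,0.035,-0.35,0,0],[0,0.02,-0.2,0,0],[0,0.01,-0.1,0,0],[0,0.006,-0.06,0,0],[0,0.006,-0.06,0,0],[0,0,0,0,0]]}}

```text
clock: 30.38
position: [0.6498, 0.0012, 0.1762]
ee_rot: [2.109, 2.329, 0.0]
force: [0.4, 0.5, -1.7]
width: 0.084
gripper_force: 30.0
```

Emit:
{"name": "apply_moves", "arguments": {"commands": [[0,0.006,-0.06,0,0],[0,0.006,-0.06,0,0],[0,0.004,-0.04,0,0],[0,0.003,-0.03,0,0],[0,0,0,0,0]]}}

```text
clock: 31.0
position: [0.6509, -0.01, 0.1762]
ee_rot: [-2.108, -2.329, -0.001]
force: [-0.8, 1.8, -1.6]
width: 0.086
gripper_force: 30.0
```

Emit:
{"name": "apply_moves", "arguments": {"commands": [[0,0.002,-0.02,0,0],[0,0.002,-0.02,0,0],[0,0,0,0,0]]}}

```text
clock: 31.38
position: [0.651, -0.0107, 0.1763]
ee_rot: [-2.106, -2.329, -0.003]
force: [0.4, 5.9, -0.9]
width: 0.084
gripper_force: 30.0
```

Emit:
{"name": "apply_moves", "arguments": {"commands": [[0,0,0,-0.03,0],[0,0,0,-0.03,0],[45,0,0,0,0],[45,0,0,0,0],[45,0,0,0,0],[45,0,0,0,0],[45,0,0,0.5,0],[45,0,0,0.9,0],[45,-0.7,0.8,0,-0.05],[45,-0.7,0.8,0,-0.1],[45,-0.7,0.8,0,0],[45,-0.7,0.8,0,0]]}}

```text
clock: 32.88
position: [0.4851, 0.1767, 0.2568]
ee_rot: [2.195, 2.247, 0.001]
force: [0.4, 1.2, -0.8]
width: 0.452
gripper_force: 0.0
```

```bash
python3 - <<'E'
from h import *
s=observe();print(s["clock"],s["position"],s["ee_rot"],s["width"],s["gripper_force"])
im2,d,K,o,Rc,p=grab("wrist");P=cloud(d,K,o,Rc)
for t in tabs(im2,P):print(*t)
print("scene");im=tray()
E
```

```text
32.875 [0.4851407  0.17669305 0.25681929] [2.19462853e+00 2.24712576e+00 9.46320986e-04] 0.45166986597444936 0.0
[0.4353 0.2363 0.1591] [ 8. 32.] 0.022 495 [214 129]
scene
tray ((378.6644287109375, -99.15977478027344), (195.6710968017578, 334.0262145996094), 1.0428725481033325) [[ 0.279 -0.266]
 [ 0.477  0.068]]
[ 0.6537 -0.0589  0.203 ] [12. 30.] 0.133 66 [281 151]
[ 0.65   -0.0099  0.203 ] [10. 31.] 0.078 69 [259 160]
[ 0.4026 -0.0657  0.1612] [10. 32.] 0.001 88 [345 257]
[0.4027 0.0158 0.1617] [31.  9.] -0.028 91 [306 273]
[0.4333 0.2341 0.1587] [ 9. 31.] 0.018 97 [183 309]
```

Emit:
{"name": "apply_moves", "arguments": {"commands": [[45,-0.5,0.55,0,0],[45,-0.3,0.43,0,0],[45,0,0,-0.8,0],[45,0,0,-0.8,0],[45,0,0,-0.4,0],[45,0,0,-0.14,0],[0,0,0,0,0],[0,0,0,0,0],[0,0,0,0,0],[0,0,0,0,0],[0,0,0,0,0],[0,0,0,0,0]]}}

```text
clock: 34.48
position: [0.4386, 0.2342, 0.1284]
ee_rot: [2.195, 2.248, 0.0]
force: [-0.3, -0.4, 2.4]
width: 0.087
gripper_force: 30.0
```

Emit:
{"name": "apply_moves", "arguments": {"commands": [[0,0,0,0,0],[0,0,0,0,0],[0,0,0,0,0]]}}

```text
clock: 34.85
position: [0.4386, 0.2343, 0.1284]
ee_rot: [2.195, 2.248, 0.0]
force: [-0.7, -0.9, 5.6]
width: 0.086
gripper_force: 30.0
```

Emit:
{"name": "apply_moves", "arguments": {"commands": [[0,0,0,0.4,0],[0,0,0,0.4,0],[0,0,-0.7,0,0],[0,0.1,-0.45,0,0],[0,0.7,0,0,0.05],[0,0.8,0,0,0.1],[0,0.8,0,0,0],[0,0.6,0.05,0,0],[0,0.25,0,0,0],[0,0,0,0,0],[0,0,0,0,0]]}}

```text
clock: 36.22
position: [0.6325, 0.1685, 0.1758]
ee_rot: [-2.108, -2.329, 0.001]
force: [-0.7, -0.2, -0.6]
width: 0.085
gripper_force: 30.0
```

```bash
python3 - <<'E'
from h import *
s=observe();print(s["clock"],s["position"],s["ee_rot"],s["width"],s["gripper_force"])
im2,d,K,o,Rc,p=grab("wrist");P=cloud(d,K,o,Rc)
for t in tabs(im2,P):print(*t)
E
```

```text
36.225 [0.63248923 0.16848742 0.17582185] [-2.10763618e+00 -2.32868560e+00  1.21636275e-03] 0.08463449159118747 29.999657571315765
[0.6308 0.1794 0.2064] [ 8. 17.] 0.114 687 [275 258]
[0.6333 0.1557 0.2068] [7. 2.] -1.472 47 [275 321]
```

Emit:
{"name": "apply_moves", "arguments": {"commands": [[0,0,-0.15,0,0],[0,0.025,-0.25,0,0],[0,0.025,-0.25,0,0],[0,0.025,-0.25,0,0],[0,0.025,-0.25,0,0],[0,0.025,-0.25,0,0],[0,0.025,-0.25,0,0],[0,0.015,-0.15,0,0],[0,0.01,-0.1,0,0],[0,0.005,-0.05,0,0],[0,0,0,0,0]]}}

```text
clock: 37.65
position: [0.6443, 0.0515, 0.1762]
ee_rot: [-2.109, -2.329, -0.0]
force: [-0.9, 0.2, -2.0]
width: 0.085
gripper_force: 30.0
```

Emit:
{"name": "apply_moves", "arguments": {"commands": [[0,0.005,-0.05,0,0],[0,0.005,-0.05,0,0],[0,0.003,-0.03,0,0],[0,0,0,0,0]]}}

```text
clock: 38.15
position: [0.6451, 0.0432, 0.1762]
ee_rot: [2.109, 2.328, -0.0]
force: [-0.6, -0.2, -0.9]
width: 0.088
gripper_force: 30.0
```

Emit:
{"name": "apply_moves", "arguments": {"commands": [[0,0.003,-0.03,0,0],[0,0.003,-0.03,0,0],[0,0.002,-0.02,0,0],[0,0,0,0,0]]}}

```text
clock: 38.65
position: [0.6456, 0.0387, 0.1762]
ee_rot: [-2.109, -2.329, -0.0]
force: [0.2, -0.1, -0.5]
width: 0.085
gripper_force: 30.0
```

Emit:
{"name": "apply_moves", "arguments": {"commands": [[0,0.002,-0.02,0,0],[0,0.002,-0.02,0,0],[0,0,0,0,0]]}}

```text
clock: 39.02
position: [0.6457, 0.0376, 0.1763]
ee_rot: [-2.107, -2.329, -0.002]
force: [-0.9, 4.9, -0.9]
width: 0.083
gripper_force: 30.0
```

Emit:
{"name": "apply_moves", "arguments": {"commands": [[0,0.002,-0.02,0,0],[0,0,0,-0.03,0],[0,0,0,-0.03,0],[45,0,0,0,0],[45,0,0,0,0],[45,0,0,0,0],[45,0,0,0,0],[45,0,0,0.4,0],[45,0,0,0.9,0],[45,-0.2,0.3,0.6,0],[45,0,0,0,0]]}}

```text
clock: 40.4
position: [0.6346, 0.0557, 0.2903]
ee_rot: [2.104, 2.329, 0.008]
force: [0.3, -0.2, 0.0]
width: 0.448
gripper_force: 0.0
```

```bash
python3 - <<'E'
from h import *
s=observe();print(s["clock"],s["position"],s["ee_rot"],s["width"],s["gripper_force"])
im2,d,K,o,Rc,p=grab("wrist");P=cloud(d,K,o,Rc)
for t in tabs(im2,P):print(*t)
print("scene");im=tray()
save("s5",np.hstack([cv2.resize(im2,(400,300)),cv2.resize(im[130:280,180:380],(400,300),interpolation=cv2.INTER_CUBIC)]))
E
```

```text
40.4 [0.63461526 0.05567568 0.29034776] [2.10397331 2.32888456 0.00810352] 0.4482906655744061 0.0
[0.4044 0.0175 0.1621] [33.  9.] -0.01 339 [ 19 209]
[0.4081 0.0173 0.1352] [ 2. 29.] -0.004 34 [ 38 207]
[0.4081 0.0172 0.1473] [28.  2.] 0.004 34 [ 30 210]
[0.4081 0.0169 0.1532] [28.  2.] 0.004 34 [ 25 212]
[0.6465 0.0295 0.2041] [ 8. 57.] 0.121 505 [286 244]
[ 0.4031 -0.0521  0.1616] [11.  7.] 0.111 101 [ 31 276]
[ 0.6545 -0.0552  0.2043] [ 8. 28.] 0.102 271 [285 335]
scene
tray ((378.60009765625, -99.25474548339844), (196.31886291503906, 334.7068786621094), 0.9702488780021667) [[ 0.28  -0.266]
 [ 0.477  0.068]]
[ 0.6526 -0.0602  0.2028] [10. 32.] 0.113 63 [281 152]
[ 0.6487 -0.0099  0.2031] [ 8. 32.] 0.122 67 [260 161]
[0.6436 0.039  0.2033] [ 9. 32.] 0.116 71 [238 171]
[ 0.4016 -0.0662  0.1613] [33. 10.] -0.013 88 [346 257]
[0.4028 0.0154 0.1612] [ 9. 32.] -0.016 94 [306 273]
```

View pics/s5.png

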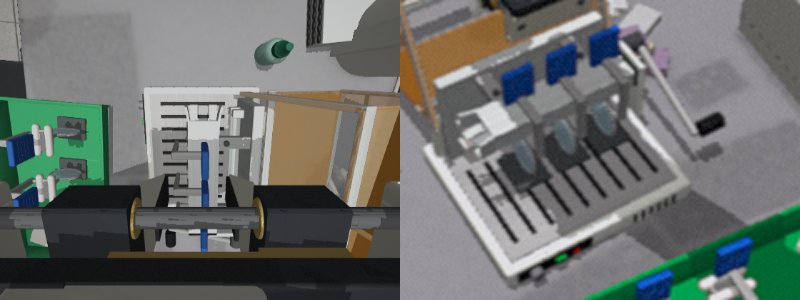

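The three hangers stand in the rail about 50 mm apart (touching), starting from the closed end. Next I go above the knob and take a look.

Emit:
{"name": "apply_moves", "arguments": {"commands": [[60,-0.1,-0.8,0,0],[60,-0.1,-0.8,0,0],[60,-0.1,-0.8,0,0],[60,-0.1,-0.8,0,0],[60,-0.06,-0.6,0,0],[60,0,0,-0.8,0],[60,0,0,0,0]]}}

```text
clock: 41.38
position: [0.6032, -0.1762, 0.2339]
ee_rot: [-2.106, -2.321, 0.008]
force: [-0.4, 0.5, 0.0]
width: 0.598
gripper_force: 0.0
```

```bash
python3 - <<'E'
from h import *
s=observe();print(s["clock"],s["position"],s["ee_rot"],s["width"],s["gripper_force"])
for n in("wrist","scene","top"):
    im,d,K,o,Rc,p=grab(n);P=cloud(d,K,o,Rc)
    m=(im.max(-1)<60)&(abs(P[...,0]-.606)<.04)&(abs(P[...,1]+.17)<.04)&(P[...,2]>.03)&(P[...,2]<.075)
    q=P[m]
    if len(q):print(n,len(q),np.percentile(q,[2,50,98],axis=0).round(4).tolist(),np.argwhere(m).mean(0))
    if n=="wrist":save("w6",im)
E
```

```text
41.375 [ 0.6031893  -0.17617644  0.23385802] [-2.10550309 -2.32134254  0.00765727] 0.5982495905598364 0.0
wrist 571 [[0.5977, -0.182, 0.055], [0.6067, -0.167, 0.0636], [0.6163, -0.1537, 0.0662]] [179.12259194 281.9737303 ]
scene 111 [[0.5955, -0.1846, 0.0528], [0.6023, -0.1685, 0.0623], [0.6131, -0.1562, 0.0678]] [191.53153153 335.06306306]
top 97 [[0.5979, -0.1822, 0.059], [0.6062, -0.1686, 0.065], [0.6138, -0.1546, 0.0687]] [197.37113402 366.07216495]
```

View pics/w6.png

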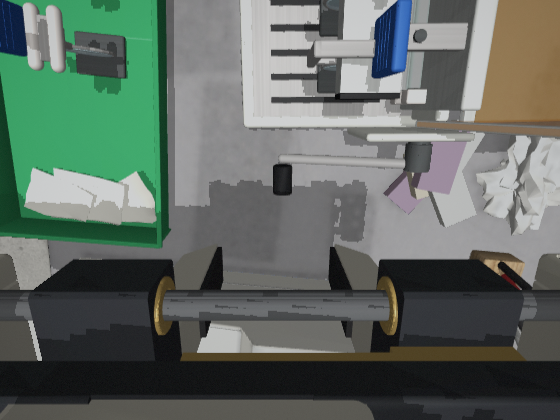

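The knob is at (283,180), world (0.607, -0.168), and clear around. I'll pinch it.

Emit:
{"name": "apply_moves", "arguments": {"commands": [[60,0.05,0.06,-0.8,0],[60,0,0,-0.8,0],[60,0,0,-0.8,0],[60,0,0,-0.5,0],[60,0,0,-0.36,0],[0,0,0,0,0],[0,0,0,0,0],[0,0,0,0,0],[0,0,0,0,0],[0,0,0,0,0],[0,0,0,0,0],[0,0,0,0,0]], "newtons": 30}}

```text
clock: 43.02
position: [0.6081, -0.1718, 0.0437]
ee_rot: [-2.109, -2.328, 0.003]
force: [-6.3, -0.1, 7.6]
width: 0.21
gripper_force: 30.0
```

Emit:
{"name": "apply_moves", "arguments": {"commands": [[0,0,0,0,0],[0,0,0,0,0],[0,0,0,0,0]]}}

```text
clock: 43.4
position: [0.6081, -0.1718, 0.0437]
ee_rot: [-2.109, -2.327, 0.003]
force: [-5.9, -0.6, 7.6]
width: 0.209
gripper_force: 30.0
```

Emit:
{"name": "apply_moves", "arguments": {"commands": [[0,-0.032,0,0.12,0],[0,-0.032,0,0.12,0],[0,-0.016,0,0.1,0],[0,-0.016,0,0.1,0],[0,-0.005,0,0.1,0],[0,-0.005,0,0.1,0],[0,0.01,0,0.2,0],[0,0.032,0,0.2,0]]}}

```text
clock: 44.4
position: [0.603, -0.1721, 0.1053]
ee_rot: [-2.108, -2.326, 0.006]
force: [-8.3, -3.7, -5.4]
width: 0.21
gripper_force: 30.0
```

Emit:
{"name": "apply_moves", "arguments": {"commands": [[0,0.052,0,0.2,0],[0,0.072,0,0.2,0],[0,0.035,0,0.08,0],[0,0.035,0,0.07,0],[0,0,0,0,0]]}}

```text
clock: 45.02
position: [0.6121, -0.1714, 0.1393]
ee_rot: [-2.105, -2.324, 0.012]
force: [-23.6, -1.7, 13.7]
width: 0.209
gripper_force: 30.0
```

Emit:
{"name": "apply_moves", "arguments": {"commands": [[0,-0.01,0,0.03,0],[0,0,0,0,0],[50,0,0,0,0],[50,0,0,0,0],[50,0,0,0,0],[50,0,0,0,0],[50,0,0,0.5,0],[50,0,-0.1,0.9,0],[50,-0.4,-0.1,0.9,0],[50,-0.9,-0.1,0,0],[50,-0.9,-0.1,0,0],[50,-0.9,-0.1,0,0]]}}

```text
clock: 46.52
position: [0.4291, -0.2014, 0.2782]
ee_rot: [2.108, 2.328, 0.0]
force: [0.3, -0.5, 1.0]
width: 0.504
gripper_force: 0.0
```

```bash
python3 - <<'E'
from h import *
s=observe();print(s["clock"],s["position"],s["force"])
im,d,K,o,Rc,p=grab("scene");P=cloud(d,K,o,Rc)
im2,d2,K,o,Rc,p=grab("top");P2=cloud(d2,K,o,Rc)
z=np.load("top0.npz")
w=(slice(178,200),slice(358,388))
for a,b in((z["im"],z["P"]),(im2,P2)):
    k=(a[w].max(-1)<60)&(b[w][...,2]>.1);q=b[w][k];print("knob",q.mean(0) if len(q) else None,len(q))
m=np.abs(P2[118:232,228:356,2]-z["P"][118:232,228:356,2]);print("changed frac",(m>.02).mean())
for Q,a in((P,im),(P2,im2)):
    for t in tabs(a,Q):print(*t)
save("s7",np.hstack([cv2.resize(im[60:330,120:480],(400,300)),cv2.resize(im2[90:345,190:530],(400,300))]))
E
```

```text
46.525 [ 0.42911703 -0.20140758  0.27821481] [ 0.30233914 -0.54113647  0.98928412]
knob [ 0.613235   -0.16720288  0.16076108] 119
knob [ 0.61266291 -0.16570411  0.16957418] 114
changed frac 0.03618421052631579
[ 0.6532 -0.0596  0.2029] [10. 30.] 0.08 66 [281 149]
[ 0.6494 -0.0108  0.2032] [10. 31.] 0.062 65 [259 158]
[0.644  0.0386 0.2036] [32. 10.] 0.107 70 [238 168]
[ 0.4017 -0.0659  0.1614] [34. 10.] -0.014 87 [345 257]
[0.4026 0.0152 0.1615] [ 9. 33.] 0.013 92 [306 273]
[ 0.6534 -0.0589  0.2049] [ 5. 32.] 0.12 37 [321 170]
[ 0.6493 -0.01    0.2049] [ 6. 30.] 0.097 37 [296 173]
[0.6436 0.0388 0.2045] [ 5. 29.] 0.107 31 [272 176]
[ 0.4036 -0.065   0.163 ] [31.  6.] -0.007 53 [326 293]
[0.4042 0.0157 0.1635] [29.  7.] 0.004 52 [287 294]
```

View pics/s7.png

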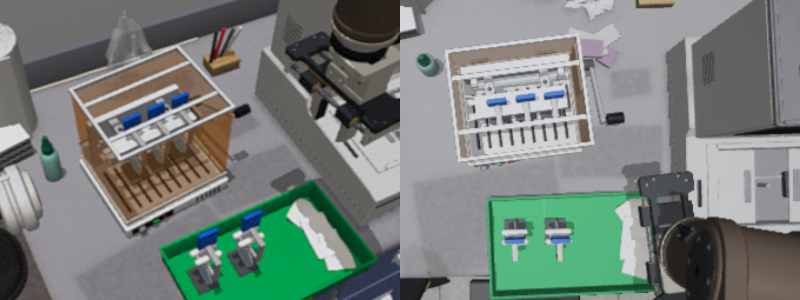

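The hood is shut over the three hangers, the dry lenses stand in the tray, and the bottle is untouched. I'll do one numeric check that the hood is fully down, then hand in.

```bash
python3 - <<'E'
from h import *
z=np.load("top0.npz")
im2,d2,K,o,Rc,p=grab("top");P2=cloud(d2,K,o,Rc)
w=(slice(178,200),slice(358,388));ok=True
for a,b in((z["im"],z["P"]),(im2,P2)):
    k=(a[w].max(-1)<60)&(b[w][...,2]>.1);print("knob",np.median(b[w][k],0))
A=z["P"];m=(A[...,2]>.21)&(A[...,2]<.24)&(A[...,0]>.54)&(A[...,0]<.76)&(abs(A[...,1])<.14)
dz=(P2[...,2]-A[...,2])[m];f=m&(A[...,0]<.57)
dz2=(P2[...,2]-A[...,2])[f];print("hood dz",np.median(dz),np.median(dz2),len(dz2),np.mean(abs(dz2)<.006))
if abs(np.median(dz2))<.003:
    print(arm.sign_off())
E
```

```text
knob [ 0.61350179 -0.16787514  0.16126063]
knob [ 0.613334   -0.16806288  0.16120874]
hood dz -7.387140062697917e-05 8.598848930158054e-05 408 0.9877450980392157
the job is handed in; nothing more can be done
None
```

The job is done and handed in: both dry lenses stand upright in the tray, the three fresh hangers sit about 50 mm apart (touching) from the closed end, the hood and lever are back within 1 mm of their starting shut position, and the bottle looks undisturbed.

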